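Stand the polishing board up to dry

ROBOT

A 6-joint arm with a two-finger parallel gripper is mounted at the origin on the work surface. World frame = base frame: x ahead of the robot, y to its left, z up, the work surface at z = 0. Lengths are in m, angles in rad, forces in N, time in s.
With the tool pointing down it reaches from about 0.25 to 0.725 m from the base axis. Payload 4 kg.
Tool frame: the origin (TCP) lies on the centre line of the jaws, within the pads' length; the fingertips stand 17 mm ahead of it and the grasp point (between the pads) lies 2 mm behind it; z points along the fingers, y is the line along which they close (so a half turn about z gives the same grasp; the last joint's range is limited). The gripper opens to 85 mm and grips with 20 to 120 N. Pads are 22 mm wide; open, the fingers measure 114 mm over their backs; the gripper's body (76 mm by 85 mm) begins 54 mm behind the grasp point. The pads swing forward as they close: fully open they stand 13 mm farther back than shut.
Start: joints at [-1.139, 0.241, 0.005, 1.335, 0, 1.571], TCP at [0.209, -0.454, 0.248] pointing down, gripper open.
Joint ranges: [-2.72, 2.72], [-1.05, 1.87], [-1.09, 1.28], [-1.99, 2.15], [-1.42, 1.44], [-3.14, 3.14]. Speed limits (rad/s): [2.79, 2.79, 3.14, 3.14, 3.14, 3.14].

INTERFACE

Orientations are given as a unit quaternion [x, y, z, w].
In Python, from workcell import bot, camera, get_calibration gives the robot as it stands.
- The arm moves only by the tool apply_moves, never from a script. Its argument "steps" is a list of rows, each a list of 3 entries, a list of its own where there are three numbers: the shift along the tool's x, y, z as a fraction of full scale, then the turn, a rotation vector about the tool's x, y, z as a fraction of full scale, then the opening, from 0 (shut) to 1 (fully open). A call has exactly 8 rows; each row shifts and turns the commanded pose from where the row before left it, along the tool's axes as they then stand; what a row does not reach is not made up. Full scale, the value 1, is 20 cm for a shift and pi rad for a turn. A row lasts 1/12 s, in which the tool goes at most 41.7 mm and 7.16 degrees, less where a joint would pass 70% of its speed; a pose out of reach is approached as far as the arm can. A call with a number of a shift or a turn outside -1 to 1 is refused whole. A call with a gripper value outside its range is refused whole. The fingers move at their own pace and stop on an object; the grip force is fixed at half the most. Time passes only in rows, so rows that do not move let the fingers close, or fill a call up. It gives the time, the measured TCP pose, the force, the opening and the grip force at its end, in the units of the state.
- bot.get_obs(): the state, without advancing time (a new reading comes with each control period).
- camera(name): name is "scene" or "top"; returns (picture, depth): 400x640x3 uint8, red, green, blue; 400x640 float32, m along the optical axis (not along the pixel's ray), 0 where there is no reading.
- get_calibration(name): a dict with "fov_y" (degrees; the focal length in pixels is half the picture's height over the tangent of half this angle, whatever the lens; pixels are square), "cx", "cy" (the principal point, pixels), "dist_coeffs" ([k1, k2, p1, p2, k3] as OpenCV has them; the pictures are not rectified), "rvec" (rotation vector, rad) and "tvec" (3), from world to camera coordinates, as OpenCV has them. Camera axes: x right, y down, z forward; pixel columns grow to the right and rows downward; lengths in m; the calibration is good to about 2 mm. A picture is of the moment at which its call begins. get_calibration takes no time and is no camera call.
- bot.job_done(): hands the job in; it is judged then, once.
The state is a dict: "clock": time; "joint_pos": joint angles; "joint_vel": joint speeds; "tau": joint torques, N m; "eef_pos": TCP position; "tool_rot": TCP orientation; "ft_force": force on the tool from outside, world axes, zero at the start; "ft_torque": the same for the moment, N m; "grip_width": finger opening in m; "grasp_force": force on a finger pad.
Only numpy, scipy, OpenCV 4.12 (cv2) and the standard library are available. Lean on these libraries where they do the work, as an engineer would, in place of code of your own. Each camera call takes 0.05 s, during which the arm holds its last target. There are 200 camera calls.

TASK

Stand the wet cork-faced polishing board up to dry: tip it up off its rest and lean it, cork side towards the guard, against the rolled top edge of the splash guard, with its foot down in the coolant gutter so that it cannot slide out. Ease it over by feel, neither letting it fall against the thin guard nor forcing it, and leave the bottle base, the burr holder and the scraper where they are.

Things in the scene. Friction and masses are not known exactly. Their poses are not given: they have to be found in the camera images.
- board: loose plywood board 200 x 110 x 12 mm, about 0.3 kg, cork on one broad face (up at first). Too wide for a gripper: only its thickness can be spanned. Origin at its centre; x along it to the foot end, y across, z out of the cork. It starts sloping some 18 degrees over the rest: foot end on the bed just short of the gutter, other end 60 mm up, jutting 70 mm past the rest with nothing under it.
- board_top (a point): middle of the raised end's lower edge (on the plywood underside); this end becomes the top. Axes as the board's.
- board_foot (a point): middle of the foot end's lower edge (on the plywood underside). Axes as the board's.
- gutter (a point): point on the bed's upper surface at the gutter's near edge; x points level across the gutter to the guard, y along the gutter, z up. The gutter is an open channel with upright sides from x = 0 to 25 mm, 14 mm deep. A board slid sloping towards +x dips its foot edge into it and stops against the side at x = 25 mm; when the board is raised, the foot goes down to the floor.
- guard: fixed upright sheet-steel guard on the bed beyond the gutter, 130 mm high, 280 mm wide along y; its rolled top edge is 10 mm thick, near face 78 mm past the gutter's near edge. Origin at the foot of the sheet, 83 mm past that edge; axes as the gutter's. Leaned with its foot in the gutter the board stands at 64 to 68 degrees, its top end 40 mm above the guard, where it can be held while eased over.
- rest: fixed hardwood drying rest under the board, 34 mm high, 12 mm thick at the top (30 mm at the foot), 140 mm long along y; it does not move. Origin on the bed's surface under its top edge nearest the gutter, middle of its length; axes as the gutter's. The board's underside lies on that edge 112 mm from the foot edge.
- bottle_base: cut-off amber glass bottle base, an open cup 72 mm across and 58 mm high, loose, standing on the bed beside the board. Origin at the centre of its underside. Bystander.
- burr_holder: wooden block 95 x 55 x 38 mm with upright burrs to 76 mm height, loose, on the bed beside the board. Origin at the centre of its underside, x along its length. Bystander.
- scraper: steel scraper with wooden handle, 180 mm long, 32 mm wide, 24 mm high, loose, lying on the bed on the board's other side. Origin under its middle, x along its length to the blade. Bystander.
- bed: fixed cast-iron plate 26 mm thick on the bench, with the gutter cut across it. Origin on the bench, 26 mm below the gutter point; axes as the gutter's. Its flat top runs from x = -300 to 135 mm and y = -200 to 160 mm.
Mind the look-alikes: they are no part of the job. Several things have the shape of the board; the one meant has the colours described above.

How it is judged:
By the outcome, as a careful person would: the job done as asked, in the order asked, and still so for the second after the job is handed in, with the robot touching nothing.
It also fails if it takes over 48 s, if anything falls off the work surface, if the arm or the gripper's body presses on something with over 40 N, if the wrist force passes 120 N, or if a joint passes its speed limit or range.

## Working session

There is one attempt and no reset: what is moved stays moved. The work goes in short steps, Python scripts to look and compute and a tool call to move; the robot and the scene stay as the last step left them, time stands still between calls to the robot, and variables do not carry over. Pictures are saved under pics/ and viewed, at most 10 in all, crops included, and the job is handed in when it is done.

Besides the shell and the picture viewer there is one more tool, called after "Call:" in YAML: its name, and indented under it one key for each argument. apply_moves: Moves the arm, as the interface text tells. Its arguments: {"type":"object","properties":{"steps":{"type":"array"}},"required":["steps"]}

```bash
mkdir -p pics; cat > h.py <<'E'
import numpy as np, cv2
from workcell import bot, camera, get_calibration
from scipy.spatial.transform import Rotation as R
def K(c):
    f=200/np.tan(np.radians(c["fov_y"])/2)
    return np.array([[f,0,c["cx"]],[0,f,c["cy"]],[0,0,1.]])
def snap(n,tag):
    im,d=camera(n); cv2.imwrite(f"pics/{tag}.png",im[:,:,::-1]); np.savez(f"pics/{tag}.npz",im=im,d=d,n=n); return im,d
def cloud(n,d):
    c=get_calibration(n); k=K(c)
    v,u=np.mgrid[0:400,0:640]
    p=cv2.undistortPoints(np.stack([u.ravel(),v.ravel()],1).astype(float)[:,None],k,np.array(c["dist_coeffs"]))[:,0]
    P=np.c_[p,np.ones(len(p))]*d.reshape(-1,1)
    Rm=cv2.Rodrigues(np.array(c["rvec"],float))[0]
    W=(P-np.array(c["tvec"]).ravel())@Rm
    W[d.ravel()==0]=np.nan
    return W.reshape(400,640,3)
E
python3 - <<'E'
from h import *
for n in("scene","top"):
    im,d=snap(n,n+"0")
o=bot.get_obs();print(o)
print(get_calibration("top"),get_calibration("scene"))
E
```

```text
{'clock': 0.1, 'joint_pos': array([-1.13898094e+00,  2.41364077e-01,  3.83887164e-03,  1.33522084e+00,
        2.15053739e-05,  1.57080522e+00]), 'joint_vel': array([-8.12413021e-05, -1.50654723e-03,  3.44313673e-03,  1.55766149e-03,
       -1.04816396e-03,  3.11657850e-04]), 'tau': array([ 5.60366079e-04, -3.73137474e+01,  2.53010398e+01,  1.08617530e-02,
       -1.86980662e-05,  2.41145079e-05]), 'eef_pos': array([ 0.20903506, -0.45360061,  0.2474811 ]), 'tool_rot': array([ 9.76782828e-01,  2.14229683e-01, -1.98349665e-04, -9.54529476e-04]), 'ft_force': array([-0.32806128,  0.14389356, -0.09247074]), 'ft_torque': array([-0.01842156,  0.02881835,  0.02118818]), 'grasp_force': 0.0, 'grip_width': 0.08522134984382936}
{'fov_y': 57.80458384881023, 'cx': 320.014476998562, 'cy': 203.80964846952008, 'dist_coeffs': array([-0.02828785,  0.        ,  0.        ,  0.        ,  0.        ]), 'rvec': array([ 2.17104887, -2.21669644,  0.13053431]), 'tvec': array([-0.09221684,  0.53218101,  0.95451268])} {'fov_y': 46.42664702396056, 'cx': 324.98201103900163, 'cy': 198.81689551732202, 'dist_coeffs': array([-0.02320316,  0.        ,  0.        ,  0.        ,  0.        ]), 'rvec': array([ 1.71386673,  1.66155648, -0.77982771]), 'tvec': array([ 0.05187911, -0.28043227,  1.63928672])}
```

View pics/scene0.png

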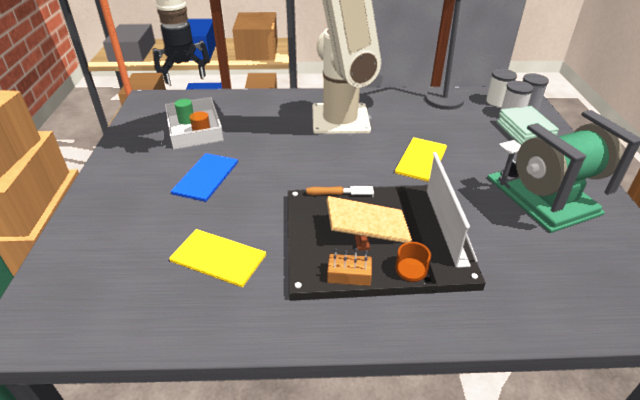

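View pics/top0.png

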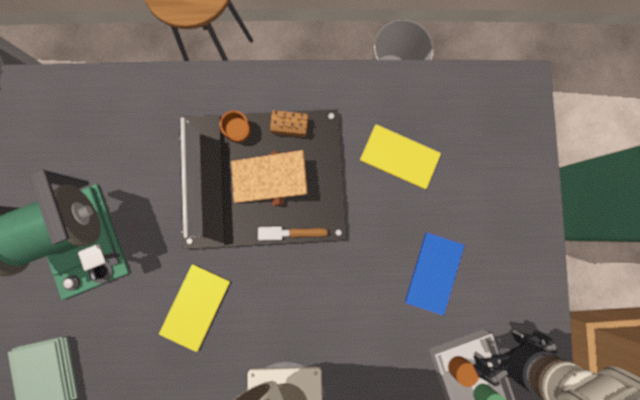

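The scene view shows the cork board at about (368,220) on the black bed, with the guard at its right end (450,210). In the top view the cork spans (232–307, 152–202) and the guard's rolled edge is at column 184. The gutter lies between them, and the raised end is on the right, towards −y in world axes. Next I'll measure these.

```bash
python3 - <<'E'
from h import *
for n in("top","scene"):
    z=np.load(f"pics/{n}0.npz"); W=cloud(n,z["d"]); im=z["im"]
    hsv=cv2.cvtColor(im,cv2.COLOR_RGB2HSV)
    m=((hsv[:,:,0]>8)&(hsv[:,:,0]<26)&(hsv[:,:,1]>60)&(hsv[:,:,2]>150)).astype(np.uint8)
    if n=="top": m[:, :225]=0; m[:140]=0; m[215:]=0; m[:,315:]=0
    else: m[:196]=0; m[245:]=0; m[:,:322]=0; m[:,415:]=0
    nl,lab,st,_=cv2.connectedComponentsWithStats(m); i=1+st[1:,4].argmax(); print(n,st[i])
    P=W[lab==i]; P=P[~np.isnan(P[:,0])]
    c=np.median(P,0); 
    U,S,V=np.linalg.svd(P-c,full_matrices=False); nn=V[2]*np.sign(V[2,2]); r=(P-c)@nn; P=P[abs(r)<.004]
    c=P.mean(0);U,S,V=np.linalg.svd(P-c,full_matrices=False); nn=V[2]*np.sign(V[2,2])
    e1=V[0]*np.sign(V[0,1]); e2=np.cross(nn,e1)
    q=np.c_[(P-c)@e1,(P-c)@e2].astype(np.float32)
    rc=cv2.minAreaRect(q); bx=cv2.boxPoints(rc); print("rect",rc, "normal",nn,"tilt",np.degrees(np.arccos(nn[2])))
    print(np.round(c+bx[:,:1]*e1+bx[:,1:]*e2,4))
# top bed: profile along y at several x
z=np.load("pics/top0.npz"); W=cloud("top",z["d"])
for v in (145,215,230): 
    print(v,[(u,*np.round(W[v,u]*1000).astype(int)) for u in range(178,234,2)])
print([ (u,*np.round(W[180,u]*1000).astype(int)) for u in range(330,352,2)])
# guard top points
M=(W[:,:,2]>.145)&(W[:,:,2]<.17)&(np.arange(640)[None]>170)&(np.arange(640)[None]<200)&(np.arange(400)[:,None]>100)&(np.arange(400)[:,None]<260)
P=W[M];print(len(P),P.min(0),P.max(0),np.polyfit(P[:,0],P[:,1],1))
E
```

```text
top [ 231  150   76   53 3174]
rect ((0.0037022605538368225, -0.000980086624622345), (0.20189091563224792, 0.11115917563438416), 0.047577228397130966) normal [-0.01135909  0.29990694  0.95390083] tilt 17.464929627746383
[[ 0.5518 -0.0664  0.0997]
 [ 0.6627 -0.0594  0.0989]
 [ 0.6501  0.1328  0.0383]
 [ 0.5391  0.1258  0.0392]]
scene [ 327  196   88   49 1706]
rect ((0.005236469209194183, 0.018484875559806824), (0.1249164566397667, 0.2108992636203766), 89.21952056884766) normal [-0.02100002  0.2961559   0.95490873] tilt 17.271475247591102
[[ 0.6653 -0.0599  0.1001]
 [ 0.6498  0.1409  0.0374]
 [ 0.5252  0.1313  0.0377]
 [ 0.5408 -0.0695  0.1003]]
145 [(178, np.int64(704), np.int64(287), np.int64(2)), (180, np.int64(698), np.int64(274), np.int64(25)), (182, np.int64(664), np.int64(222), np.int64(157)), (184, np.int64(664), np.int64(218), np.int64(155)), (186, np.int64(669), np.int64(221), np.int64(135)), (188, np.int64(672), np.int64(220), np.int64(123)), (190, np.int64(676), np.int64(220), np.int64(107)), (192, np.int64(680), np.int64(220), np.int64(91)), (194, np.int64(684), np.int64(
[... 3831 characters left out ...]
, np.int64(135), np.int64(14))]
[(330, np.int64(594), np.int64(-132), np.int64(29)), (332, np.int64(594), np.int64(-137), np.int64(28)), (334, np.int64(594), np.int64(-143), np.int64(24)), (336, np.int64(593), np.int64(-148), np.int64(30)), (338, np.int64(593), np.int64(-153), np.int64(30)), (340, np.int64(594), np.int64(-159), np.int64(27)), (342, np.int64(594), np.int64(-164), np.int64(27)), (344, np.int64(598), np.int64(-173), np.int64(-1)), (346, np.int64(597), np.int64(-178), np.int64(4)), (348, np.int64(598), np.int64(-184), np.int64(-1)), (350, np.int64(597), np.int64(-189), np.int64(2))]
539 [0.44835592 0.20900779 0.15022189] [0.72960829 0.22654744 0.16100088] [0.03821484 0.19511576]
```

Call:
apply_moves:
  steps:
    - [[0.18,0,0],[0.03,0,0],0.5]
    - [[0.18,0,0],[0.03,0,0],0.5]
    - [[0.18,0,0],[0.03,0,0],0.5]
    - [[0.18,0,0],[0.03,0,0],0.5]
    - [[0.18,0,0],[0.03,0,0],0.5]
    - [[0.18,0,0],[0.03,0,0],0.5]
    - [[0.18,0,0],[0.03,0,0],0.5]
    - [[0.18,0,0],[0.03,0,0],0.5]

```text
clock: 0.77
eef_pos: [0.4551, -0.312, 0.2198]
tool_rot: [0.916, 0.198, -0.065, -0.343]
ft_force: [1.6, -2.0, -1.0]
grip_width: 0.0426
grasp_force: 0.0
```

```bash
cat > s.py <<'E'
from h import *
o=bot.get_obs(); m=R.from_quat(o["tool_rot"]).as_matrix()
print("t",o["clock"],"q",np.round(o["joint_pos"],3).tolist(),"p",np.round(o["eef_pos"],4).tolist(),"F",np.round(o["ft_force"],1),"T",np.round(o["ft_torque"],2),"w",round(o["grip_width"],4),round(o["grasp_force"],1)); print(np.round(m,3))
open("log.txt","a").write(repr([o["joint_pos"].tolist(),o["eef_pos"].tolist(),o["tool_rot"].tolist()])+"\n")
E
python3 s.py
```

```text
t 0.7667 q [-0.742, 0.908, 0.817, 2.146, 0.274, 1.877] p [0.4551, -0.312, 0.2198] F [ 1.6 -2.  -1. ] T [-0.75 -0.42 -0.09] w 0.0426 0.0
[[ 0.913  0.319 -0.255]
 [ 0.408 -0.686  0.602]
 [ 0.017 -0.654 -0.757]]
```

```bash
cat > pl.py <<'E'
from h import *
def rows(p0,M0,p1,M1,n=8):
    rv=(R.from_matrix(M0.T@M1)).as_rotvec()/n
    S=sum(R.from_rotvec(rv*i).as_matrix() for i in range(n))
    s=np.linalg.solve(S,M0.T@(p1-p0))
    print("rows",n,"shift",np.round(s/.2,4).tolist(),"turn",np.round(rv/np.pi,4).tolist(),"mm/row %.1f deg/row %.2f"%(np.linalg.norm(s)*1e3,np.degrees(np.linalg.norm(rv))))
def now():
    o=bot.get_obs(); return o["eef_pos"],R.from_quat(o["tool_rot"]).as_matrix()
ax=np.array([-.0382,.99927,0]); ex=np.array([.99927,.0382,0])   # gutter x, and -gutter y
def tool(tilt,phi,yaw=0):
    """tilt: board slope from horizontal rad (18deg start ->114 leaned); returns tool M, bx, n"""
    Y=R.from_rotvec([0,0,yaw]).as_matrix(); a=Y@ax; e=Y@ex; z=np.array([0,0,1.])
    bx=np.cos(tilt)*a-np.sin(tilt)*z; n=np.sin(tilt)*a+np.cos(tilt)*z
    d=np.cos(phi)*bx+np.sin(phi)*e; y=-n
    return np.c_[np.cross(y,d),y,d],bx,n
E
cat > a.py <<'E'
from pl import *
import sys
t=np.radians(17.6); phi=np.radians(float(sys.argv[1]))
M,bx,n=tool(t,phi,.027)
end=np.array([.6073,-.0629,.0993])-.006*n
g=end+.017*bx
print("bx",bx,"n",n,"d",M[:,2],"end",end)
p=g+(.002-float(sys.argv[2]))*M[:,2]+np.array([0,0,float(sys.argv[3])])
print("target",p); 
p0,M0=now(); rows(p0,M0,p,M,int(sys.argv[4]))
E
python3 a.py 30 .1 .03 8
```

```text
bx [-0.06211285  0.95116467 -0.30236989] n [-0.01970336  0.30172721  0.95319067] d [ 0.44514595  0.85631432 -0.26186001] end [ 0.60741822 -0.06471036  0.09358086]
target [ 0.562738   -0.13245937  0.14410285]
rows 8 shift [0.0679, -0.0188, 0.1254] turn [0.0191, 0.0318, 0.0141] mm/row 28.8 deg/row 7.14
```

Call:
apply_moves:
  steps:
    - [[0.068,-0.019,0.12],[0.019,0.032,0.014],0.5]
    - [[0.068,-0.019,0.12],[0.019,0.032,0.014],0.5]
    - [[0.068,-0.019,0.12],[0.019,0.032,0.014],0.5]
    - [[0.068,-0.019,0.12],[0.019,0.032,0.014],0.5]
    - [[0.068,-0.019,0.12],[0.019,0.032,0.014],0.5]
    - [[0.068,-0.019,0.12],[0.019,0.032,0.014],0.5]
    - [[0.068,-0.019,0.12],[0.019,0.032,0.014],0.5]
    - [[0,0,0],[0,0,0],0.5]

```text
clock: 1.43
eef_pos: [0.5342, -0.1505, 0.1511]
tool_rot: [0.81, -0.092, 0.156, -0.558]
ft_force: [-0.9, 0.9, -0.4]
grip_width: 0.0428
grasp_force: 0.0
```

```bash
python3 s.py; python3 a.py 30 .1 .03 8
```

```text
t 1.4333 q [-0.748, 0.836, 0.105, 1.636, 1.082, 2.124] p [0.5342, -0.1505, 0.1511] F [-0.9  0.9 -0.4] T [-0.9   0.39  0.06] w 0.0428 0.0
[[ 0.935  0.025  0.354]
 [-0.322 -0.36   0.876]
 [ 0.15  -0.933 -0.328]]
bx [-0.06211285  0.95116467 -0.30236989] n [-0.01970336  0.30172721  0.95319067] d [ 0.44514595  0.85631432 -0.26186001] end [ 0.60741822 -0.06471036  0.09358086]
target [ 0.562738   -0.13245937  0.14410285]
rows 8 shift [0.0116, 0.0008, 0.0182] turn [0.0022, 0.004, 0.0012] mm/row 4.3 deg/row 0.85
```

```bash
sed -i 's/.017\*bx/.010*bx/' a.py; python3 a.py 30 .04 0 8
```

```text
bx [-0.06211285  0.95116467 -0.30236989] n [-0.01970336  0.30172721  0.95319067] d [ 0.44514595  0.85631432 -0.26186001] end [ 0.60741822 -0.06471036  0.09358086]
target [ 0.58988155 -0.08773866  0.10050784]
rows 8 shift [0.0129, 0.0174, 0.0573] turn [0.0022, 0.004, 0.0012] mm/row 12.3 deg/row 0.85
```

Call:
apply_moves:
  steps:
    - [[0.013,0.017,0.057],[0.0022,0.004,0.0012],0.5]
    - [[0.013,0.017,0.057],[0.0022,0.004,0.0012],0.5]
    - [[0.013,0.017,0.057],[0.0022,0.004,0.0012],0.5]
    - [[0.013,0.017,0.057],[0.0022,0.004,0.0012],0.5]
    - [[0.013,0.017,0.057],[0.0022,0.004,0.0012],0.5]
    - [[0.013,0.017,0.057],[0.0022,0.004,0.0012],0.5]
    - [[0.013,0.017,0.057],[0.0022,0.004,0.0012],0.5]
    - [[0.013,0.017,0.057],[0.0022,0.004,0.0012],0.5]

```text
clock: 2.1
eef_pos: [0.5934, -0.0931, 0.1047]
tool_rot: [0.786, -0.124, 0.194, -0.574]
ft_force: [0.9, 0.5, -0.7]
grip_width: 0.043
grasp_force: 0.0
```

```bash
python3 s.py; python3 a.py 30 0 0 5; python3 -c "
from h import *
im,d=snap('scene','s1'); cv2.imwrite('pics/s1c.png',cv2.resize(im[130:300,250:500,::-1],None,fx=3,fy=3))"
```

```text
t 2.1 q [-0.628, 0.843, -0.043, 1.169, 1.265, 2.468] p [0.5934, -0.0931, 0.1047] F [ 0.9  0.5 -0.7] T [-0.83  0.42  0.05] w 0.043 0.0
[[ 0.894  0.028  0.447]
 [-0.417 -0.311  0.854]
 [ 0.163 -0.95  -0.266]]
bx [-0.06211285  0.95116467 -0.30236989] n [-0.01970336  0.30172721  0.95319067] d [ 0.44514595  0.85631432 -0.26186001] end [ 0.60741822 -0.06471036  0.09358086]
target [ 0.60768738 -0.05348609  0.09003344]
rows 5 shift [-0.0061, 0.0021, 0.0442] turn [0.0003, -0.0001, 0.0007] mm/row 8.9 deg/row 0.15
```

View pics/s1c.png

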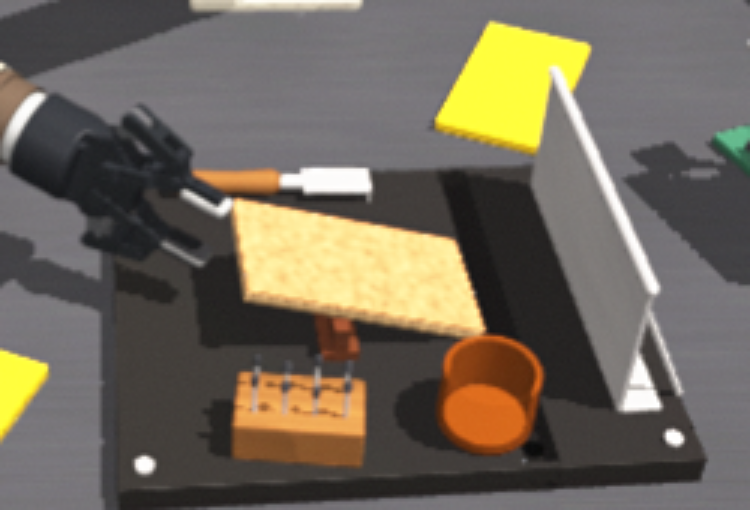

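The fingers straddle the raised end, at crop pixel (225,225). I'll move in and close. The bottle stands close beside the foot corner, so I'll check that gap too.

Call:
apply_moves:
  steps:
    - [[-0.006,0.002,0.044],[0,0,0],0.5]
    - [[-0.006,0.002,0.044],[0,0,0],0.5]
    - [[-0.006,0.002,0.044],[0,0,0],0.5]
    - [[-0.006,0.002,0.044],[0,0,0],0.5]
    - [[-0.006,0.002,0.044],[0,0,0],0.5]
    - [[0,0,0],[0,0,0],0.5]
    - [[0,0,0],[0,0,0],0.3]
    - [[0,0,0],[0,0,0],0.2]

```text
clock: 2.82
eef_pos: [0.6073, -0.0543, 0.0908]
tool_rot: [0.786, -0.124, 0.194, -0.574]
ft_force: [-0.2, -0.3, 0.3]
grip_width: 0.0198
grasp_force: 0.0
```

```bash
python3 s.py; python3 a.py 30 0 0 5; python3 -c "
from h import *
z=np.load('pics/top0.npz');W=cloud('top',z['d']);im=z['im']
for nm,(a,b,c,d) in dict(bottle=(218,105,255,148),burr=(268,105,312,140)).items():
    w=W[b:d,a:c].reshape(-1,3); w=w[w[:,2]>.055]; print(nm,len(w),np.percentile(w,[2,98],0).round(3).tolist())
"
```

```text
t 2.8167 q [-0.558, 0.814, -0.14, 0.882, 1.291, 2.696] p [0.6073, -0.0543, 0.0908] F [-0.2 -0.3  0.3] T [-0.83  0.46 -0.04] w 0.0198 0.0
[[ 0.894  0.028  0.447]
 [-0.417 -0.311  0.854]
 [ 0.163 -0.95  -0.266]]
bx [-0.06211285  0.95116467 -0.30236989] n [-0.01970336  0.30172721  0.95319067] d [ 0.44514595  0.85631432 -0.26186001] end [ 0.60741822 -0.06471036  0.09358086]
target [ 0.60768738 -0.05348609  0.09003344]
rows 5 shift [-0.0001, 0.0005, 0.001] turn [0.0003, -0.0001, 0.0007] mm/row 0.2 deg/row 0.15
bottle 350 [[0.702, 0.081, 0.056], [0.769, 0.149, 0.087]]
burr 741 [[0.717, -0.07, 0.06], [0.772, 0.02, 0.099]]
```

Call:
apply_moves:
  steps:
    - [[0,0,0],[0,0,0],0.15]
    - [[0,0,0],[0,0,0],0.1]
    - [[0,0,0],[0,0,0],0.05]
    - [[0,0,0],[0,0,0],0]
    - [[0,0,0],[0,0,0],0]
    - [[0,0,0],[0,0,0],0]
    - [[0,0,0],[0,0,0],0]
    - [[0,0,0],[0,0,0],0]

```text
clock: 3.48
eef_pos: [0.6072, -0.0536, 0.0907]
tool_rot: [0.786, -0.124, 0.194, -0.574]
ft_force: [1.1, -1.6, -0.4]
grip_width: 0.0111
grasp_force: 59.3
```

```bash
python3 s.py
```

```text
t 3.4833 q [-0.557, 0.813, -0.142, 0.88, 1.292, 2.698] p [0.6072, -0.0536, 0.0907] F [ 1.1 -1.6 -0.4] T [-0.83  0.55 -0.1 ] w 0.0111 59.3
[[ 0.894  0.028  0.447]
 [-0.417 -0.31   0.854]
 [ 0.163 -0.95  -0.266]]
```

```bash
cat > b.py <<'E'
from pl import *
import sys
from scipy.optimize import brentq
phi=np.radians(30)
# tool pose relative to board: board frame origin at foot underside edge
def boardpose(tilt,s,z,yaw=0,lat=0.0):
    M,bx,n=tool(tilt,phi,yaw)
    O=np.array([.6,.1345,.026])-ex*.006
    F=O+ax*s+ex*lat+np.array([0,0,z])
    end=F-.2*bx+.006*n
    return end+.010*bx+.002*M[:,2],M
def est(): # estimate of board tilt and foot from tool pose
    p,M=now(); d=M[:,2];n=-M[:,1]; e=M[:,0]
    bx=np.cos(phi)*d-np.sin(phi)*np.cross(n,-d) if 0 else R.from_rotvec(n*phi).apply(d)
    F=p-.002*d+.190*bx-.006*n
    r=F-(np.array([.6,.1345,.026])-ex*.006)
    c=F+.012*n-np.array([.6,.1345,.026])
    t=np.degrees(np.arctan2(-bx[2],bx@ax))
    print("tilt %.1f yawoff %.1f side-roll %.1f"%(t,np.degrees(np.arctan2(bx@ex,np.linalg.norm([bx@ax,bx[2]]))),np.degrees(np.arcsin(n@ex))),"under-foot s,z,lat mm",np.round([r@ax*1e3,r[2]*1e3,r@ex*1e3],1),"cork-foot s,z",np.round([c@ax*1e3,c[2]*1e3],1))
def lean(sc,zc=-.014):
    f=lambda t:( (.083-sc)*np.sin(t)-(.125-zc)*np.cos(t) )-.005
    return brentq(f,np.radians(40),np.radians(89))
if __name__=="__main__":
    est()
    for sc in(.012,.018,.024): print(sc,np.degrees(np.pi-lean(sc)))
    if len(sys.argv)>1:
        t,s,z,n=[float(v) for v in sys.argv[1:5]]; yaw=float(sys.argv[5]) if len(sys.argv)>5 else 0
        p0,M0=now(); p1,M1=boardpose(np.radians(t),s/1e3,z/1e3,yaw); print("to",p1); rows(p0,M0,p1,M1,int(n))
E
python3 b.py 45 -2 6 8 .015
```

```text
tilt 18.2 yawoff -1.3 side-roll -0.9 under-foot s,z,lat mm [-11.3   0.3   0.7] cork-foot s,z [-7.6 11.7]
0.012 115.22181586059203
0.018 113.19472179194806
0.024 111.10178516389968
to [0.6019339  0.00362496 0.16936818]
rows 8 shift [-0.0042, -0.0611, 0.0053] turn [-0.0164, 0.0003, -0.0089] mm/row 12.3 deg/row 3.36
```

Call:
apply_moves:
  steps:
    - [[-0.004,-0.061,0.005],[-0.016,0,-0.009],0]
    - [[-0.004,-0.061,0.005],[-0.016,0,-0.009],0]
    - [[-0.004,-0.061,0.005],[-0.016,0,-0.009],0]
    - [[-0.004,-0.061,0.005],[-0.016,0,-0.009],0]
    - [[-0.004,-0.061,0.005],[-0.016,0,-0.009],0]
    - [[-0.004,-0.061,0.005],[-0.016,0,-0.009],0]
    - [[-0.004,-0.061,0.005],[-0.016,0,-0.009],0]
    - [[-0.004,-0.061,0.005],[-0.016,0,-0.009],0]

```text
clock: 4.15
eef_pos: [0.6008, 0.0031, 0.1694]
tool_rot: [0.894, -0.071, 0.228, -0.379]
ft_force: [-0.2, 0.5, -2.2]
grip_width: 0.0111
grasp_force: 58.9
```

```bash
python3 s.py; python3 b.py 75 5 5 8 0
```

```text
t 4.15 q [-0.37, 0.37, -0.377, 0.509, 0.876, 3.079] p [0.6008, 0.0031, 0.1694] F [-0.2  0.5 -2.2] T [-1.17  0.73 -0.01] w 0.0111 58.9
[[ 0.886  0.046  0.462]
 [-0.3   -0.703  0.645]
 [ 0.354 -0.71  -0.609]]
tilt 44.8 yawoff -0.9 side-roll -1.1 under-foot s,z,lat mm [-2.   6.5 -2.1] cork-foot s,z [ 6.4 15. ]
0.012 115.22181586059203
0.018 113.19472179194806
0.024 111.10178516389968
to [0.59645264 0.09640491 0.21440579]
rows 8 shift [-0.0033, -0.0651, 0.0063] turn [-0.0186, 0.0004, -0.0097] mm/row 13.1 deg/row 3.78
```

```bash
cat > k.py <<'E'
from b import *
from scipy.optimize import least_squares
D=[eval(l) for l in open("log.txt")]
# L from q1
def res(v):
    r=[]
    for q,p,t in D:
        d=R.from_quat(t).as_matrix()[:,2]; w=np.array(p)-v[0]*d
        r.append(-np.sin(q[0])*w[0]+np.cos(q[0])*w[1])
    return r
s=least_squares(res,[.15]); L=s.x[0]; print("L",L,np.round(s.fun*1e3,1))
def ori(q1,pit,q5,q6): # tool
    A=R.from_euler('z',q1)*R.from_euler('y',pit)*R.from_euler('z',q5)*R.from_euler('x',q6)
    return A.as_matrix()
# calibrate constant tool offset & sign
for sg in(1,-1):
    C=[ori(q[0],q[1]-q[2]+q[3],q[4],sg*q[5]).T@R.from_quat(t).as_matrix() for q,p,t in D]
    print(sg,np.round(C[0],2).tolist(),[round(np.abs(c-C[-1]).max(),3) for c in C])
    if np.abs(C[0]-C[-1]).max()<.03: SG=sg;CC=C[-1]
def ikw(p,M):
    d=M[:,2]; w=p-L*d; q1=np.arctan2(w[1],w[0])
    B=R.from_euler('z',-q1).as_matrix()@M@CC.T   # Ry(pit)Rz(q5)Rx(sg q6)
    pit,q5,q6=R.from_matrix(B).as_euler('YZX'); return q1,pit,q5,SG*q6,w
if __name__=="__main__":
  for ph in (30,0,-20):
    import b; b.phi=np.radians(ph)
    for t,s,z in((18,-9,0),(45,-2,6),(75,5,5),(95,7,-6),(113,7,-9)):
        p,M=b.boardpose(np.radians(t),s/1e3,z/1e3); a=ikw(p,M); print(ph,t,np.round(a[:4],2),"w",np.round(a[4],3), "r",round(np.hypot(*a[4][:2]),3))
E
python3 k.py
```

```text
L 0.2865000003130553 [-0. -0. -0. -0. -0. -0.]
1 [[0.0, 0.0, 1.0], [-0.0, 1.0, -0.0], [-1.0, -0.0, 0.0]] [np.float64(0.0), np.float64(0.0), np.float64(0.0), np.float64(0.0), np.float64(0.0), np.float64(0.0)]
-1 [[0.0, 0.0, 1.0], [-0.58, -0.82, 0.0], [0.82, -0.58, -0.0]] [np.float64(1.81), np.float64(1.44), np.float64(0.849), np.float64(0.652), np.float64(0.65), np.float64(0.0)]
30 18 [-0.56  1.76  1.3   2.79] w [ 0.468 -0.293  0.167] r 0.552
30 45 [-0.37  1.23  0.86  3.12] w [ 0.464 -0.177  0.345] r 0.496
30 75 [ 0.06  1.03  0.22 -2.99] w [0.456 0.027 0.454] r 0.457
30 95 [ 0.38  1.09 -0.24 -2.88] w [0.45  0.18  0.454] r 0.485
30 113 [ 0.61  1.28 -0.59 -2.77] w [0.445 0.312 0.416] r 0.543
0 18 [-0.49  2.57  0.97  2.06] w [ 0.612 -0.324  0.178] r 0.692
0 45 [-0.32  1.91  0.72  2.66] w [ 0.607 -0.199  0.372] r 0.638
0 75 [0.04 1.57 0.26 3.14] w [0.598 0.022 0.491] r 0.599
0 95 [ 0.31  1.59 -0.08 -2.87] w [0.592 0.189 0.492] r 0.621
0 113 [ 0.52  1.76 -0.35 -2.63] w [0.586 0.332 0.451] r 0.674
-20 18 [-0.41  2.74  0.72  1.95] w [ 0.708 -0.304  0.173] r 0.771
-20 45 [-0.25  2.23  0.57  2.5 ] w [ 0.704 -0.183  0.36 ] r 0.727
-20 75 [0.04 1.93 0.25 3.06] w [0.695 0.03  0.474] r 0.696
-20 95 [ 0.27  1.93 -0.   -2.89] w [0.689 0.191 0.475] r 0.715
-20 113 [ 0.45  2.06 -0.2  -2.61] w [0.684 0.329 0.436] r 0.759
```

The arm model fits the logged poses. It shows joint 6 would hit its limit partway through the tip-up with this grasp. I'll lay the board back on the rest, roll the tool half a turn and grasp again.

```bash
python3 b.py 18.3 -11 0.5 8 .023|grep rows
```

```text
rows 8 shift [0.0024, 0.0607, -0.0019] turn [0.0159, -0.0, 0.0093] mm/row 12.2 deg/row 3.31
```

Call:
apply_moves:
  steps:
    - [[0.0024,0.061,-0.002],[0.016,0,0.0093],0]
    - [[0.0024,0.061,-0.002],[0.016,0,0.0093],0]
    - [[0.0024,0.061,-0.002],[0.016,0,0.0093],0]
    - [[0.0024,0.061,-0.002],[0.016,0,0.0093],0]
    - [[0.0024,0.061,-0.002],[0.016,0,0.0093],0]
    - [[0.0024,0.061,-0.002],[0.016,0,0.0093],0]
    - [[0.0024,0.061,-0.002],[0.016,0,0.0093],0]
    - [[0.0024,0.061,-0.002],[0.016,0,0.0093],0]

```text
clock: 4.82
eef_pos: [0.6068, -0.0537, 0.0902]
tool_rot: [0.785, -0.127, 0.192, -0.575]
ft_force: [0.1, 1.1, -1.0]
grip_width: 0.0113
grasp_force: 59.8
```

```bash
python3 s.py; python3 b.py 18.3 -11 0.5 8 .023
```

```text
t 4.8167 q [-0.558, 0.814, -0.144, 0.877, 1.294, 2.706] p [0.6068, -0.0537, 0.0902] F [ 0.1  1.1 -1. ] T [-1.1   0.61  0.21] w 0.0113 59.8
[[ 0.894  0.022  0.448]
 [-0.421 -0.306  0.854]
 [ 0.155 -0.952 -0.264]]
tilt 17.9 yawoff -1.3 side-roll -0.6 under-foot s,z,lat mm [-11.    0.7   0.5] cork-foot s,z [-7.3 12.2]
0.012 115.22181586059203
0.018 113.19472179194806
0.024 111.10178516389968
to [ 0.60624157 -0.0531912   0.09131127]
rows 8 shift [-0.0003, -0.0008, -0.0001] turn [-0.0003, 0.0, -0.0001] mm/row 0.2 deg/row 0.06
```

Call:
apply_moves:
  steps:
    - [[0,0,0],[0,0,0],0.15]
    - [[0,0,0],[0,0,0],0.2]
    - [[0,0,0],[0,0,0],0.3]
    - [[0,0,0],[0,0,0],0.4]
    - [[0,0,0],[0,0,0],0.5]
    - [[0,0,-0.1],[0,0,0],0.5]
    - [[0,0,-0.15],[0,0,0],0.5]
    - [[0,0,-0.15],[0,0,0],0.5]

```text
clock: 5.48
eef_pos: [0.5709, -0.1208, 0.1147]
tool_rot: [0.786, -0.125, 0.193, -0.574]
ft_force: [1.0, -0.1, -0.1]
grip_width: 0.0431
grasp_force: 0.0
```

Call:
apply_moves:
  steps:
    - [[0,0,-0.1],[0,0,-0.01],0.5]
    - [[0,0,0],[0,0,-0.038],0.5]
    - [[0,0,0],[0,0,-0.038],0.5]
    - [[0,0,0],[0,0,-0.038],0.5]
    - [[0,0,0],[0,0,-0.038],0.5]
    - [[0,0,0],[0,0,-0.038],0.5]
    - [[0,0,0],[0,0,-0.038],0.5]
    - [[0,0,0],[0,0,-0.038],0.5]

```text
clock: 6.15
eef_pos: [0.5625, -0.1385, 0.1193]
tool_rot: [0.765, 0.218, 0.418, -0.438]
ft_force: [-0.0, -0.3, 0.3]
grip_width: 0.0428
grasp_force: 0.0
```

Call:
apply_moves:
  steps:
    - [[0,0,0],[0,0,-0.038],0.5]
    - [[0,0,0],[0,0,-0.038],0.5]
    - [[0,0,0],[0,0,-0.038],0.5]
    - [[0,0,0],[0,0,-0.038],0.5]
    - [[0,0,0],[0,0,-0.038],0.5]
    - [[0,0,0],[0,0,-0.038],0.5]
    - [[0,0,0],[0,0,-0.038],0.5]
    - [[0,0,0],[0,0,-0.038],0.5]

```text
clock: 6.82
eef_pos: [0.5625, -0.1385, 0.1193]
tool_rot: [0.579, 0.545, 0.573, -0.197]
ft_force: [0.7, -0.0, 0.8]
grip_width: 0.0427
grasp_force: 0.0
```

Call:
apply_moves:
  steps:
    - [[0,0,0],[0,0,-0.038],0.5]
    - [[0,0,0],[0,0,-0.038],0.5]
    - [[0,0,0],[0,0,-0.038],0.5]
    - [[0,0,0],[0,0,-0.038],0.5]
    - [[0,0,0],[0,0,-0.038],0.5]
    - [[0,0,0],[0,0,-0.038],0.5]
    - [[0,0,0],[0,0,-0.038],0.5]
    - [[0,0,0],[0,0,-0.038],0.5]

```text
clock: 7.48
eef_pos: [0.5625, -0.1385, 0.1193]
tool_rot: [0.264, 0.751, 0.599, 0.088]
ft_force: [0.8, 0.1, -0.8]
grip_width: 0.0429
grasp_force: 0.0
```

```bash
sed -i 's/y=-n$/y=n/' pl.py; sed -i 's/n=-M\[:,1\]/n=M[:,1]/' b.py; grep -n "y=n" pl.py; python3 s.py; python3 a.py 30 .05 0 8;  python3 -c "
from h import *
im,d=snap('scene','s2'); cv2.imwrite('pics/s2c.png',cv2.resize(im[130:300,250:500,::-1],None,fx=3,fy=3))
z=snap('top','t2')"
```

```text
14:    d=np.cos(phi)*bx+np.sin(phi)*e; y=n
t 7.4833 q [-0.723, 0.871, 0.032, 1.44, 1.212, -0.549] p [0.5625, -0.1385, 0.1193] F [ 0.8  0.1 -0.8] T [-0.83  0.43 -0.02] w 0.0429 0.0
[[-0.845  0.291  0.448]
 [ 0.502  0.143  0.853]
 [ 0.184  0.946 -0.267]]
bx [-0.06211285  0.95116467 -0.30236989] n [-0.01970336  0.30172721  0.95319067] d [ 0.44514595  0.85631432 -0.26186001] end [ 0.60741822 -0.06471036  0.09358086]
target [ 0.58543009 -0.0963018   0.10312644]
rows 8 shift [-0.0005, -0.0018, 0.0316] turn [-0.0002, 0.0002, -0.014] mm/row 6.3 deg/row 2.51
```

View pics/s2c.png

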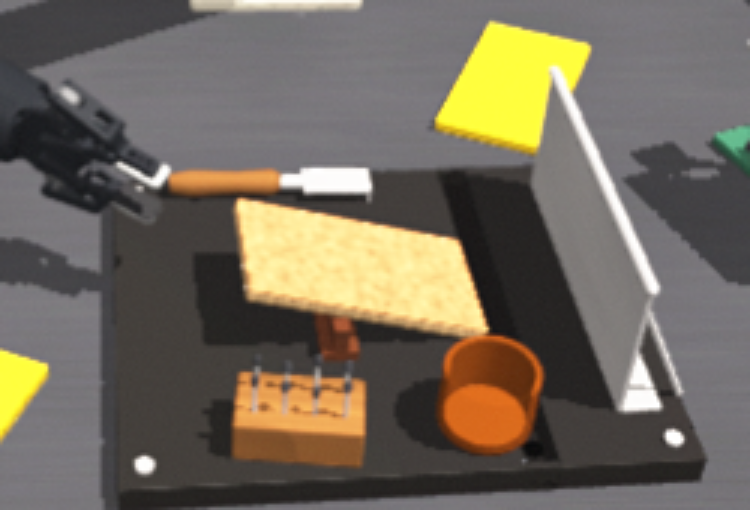

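The board is back on its rest with its corner at crop (240,202), about 1 mm from where it started. I'll go back in with the rolled tool.

Call:
apply_moves:
  steps:
    - [[0,-0.002,0.032],[0,0,-0.014],0.5]
    - [[0,-0.002,0.032],[0,0,-0.014],0.5]
    - [[0,-0.002,0.032],[0,0,-0.014],0.5]
    - [[0,-0.002,0.032],[0,0,-0.014],0.5]
    - [[0,-0.002,0.032],[0,0,-0.014],0.5]
    - [[0,-0.002,0.032],[0,0,-0.014],0.5]
    - [[0,-0.002,0.032],[0,0,-0.014],0.5]
    - [[0,-0.002,0.032],[0,0,-0.014],0.5]

```text
clock: 8.25
eef_pos: [0.585, -0.0953, 0.1019]
tool_rot: [0.132, 0.785, 0.576, 0.189]
ft_force: [0.2, 0.1, 0.1]
grip_width: 0.0426
grasp_force: 0.0
```

```bash
python3 s.py; python3 a.py 30 0 0 6
```

```text
t 8.25 q [-0.64, 0.846, -0.054, 1.185, 1.261, -0.685] p [0.585, -0.0953, 0.1019] F [0.2 0.1 0.1] T [-0.82  0.43  0.03] w 0.0426 0.0
[[-0.894 -0.011  0.448]
 [ 0.424  0.303  0.853]
 [-0.145  0.953 -0.266]]
bx [-0.06211285  0.95116467 -0.30236989] n [-0.01970336  0.30172721  0.95319067] d [ 0.44514595  0.85631432 -0.26186001] end [ 0.60741822 -0.06471036  0.09358086]
target [ 0.60768738 -0.05348609  0.09003344]
rows 6 shift [-0.0008, 0.0008, 0.0409] turn [-0.0003, 0.0002, -0.0004] mm/row 8.2 deg/row 0.09
```

Call:
apply_moves:
  steps:
    - [[-0.001,0.001,0.041],[0,0,0],0.5]
    - [[-0.001,0.001,0.041],[0,0,0],0.5]
    - [[-0.001,0.001,0.041],[0,0,0],0.5]
    - [[-0.001,0.001,0.041],[0,0,0],0.5]
    - [[-0.001,0.001,0.041],[0,0,0],0.5]
    - [[-0.001,0.001,0.041],[0,0,0],0.4]
    - [[0,0,0],[0,0,0],0.3]
    - [[0,0,0],[0,0,0],0.2]

```text
clock: 8.92
eef_pos: [0.6077, -0.0533, 0.0901]
tool_rot: [0.132, 0.784, 0.576, 0.188]
ft_force: [-0.2, -0.1, 0.1]
grip_width: 0.0172
grasp_force: 0.0
```

Call:
apply_moves:
  steps:
    - [[0,0,0],[0,0,0],0.15]
    - [[0,0,0],[0,0,0],0.1]
    - [[0,0,0],[0,0,0],0.05]
    - [[0,0,0],[0,0,0],0]
    - [[0,0,0],[0,0,0],0]
    - [[0,0,0],[0,0,0],0]
    - [[0,0,0],[0,0,0],0]
    - [[0,0,0],[0,0,0],0]

```text
clock: 9.58
eef_pos: [0.6078, -0.0542, 0.0892]
tool_rot: [0.132, 0.784, 0.576, 0.189]
ft_force: [-1.6, -1.7, 0.7]
grip_width: 0.0113
grasp_force: 59.5
```

```bash
python3 s.py; python3 b.py 45 -2 6 8 .015
```

```text
t 9.5833 q [-0.557, 0.816, -0.143, 0.872, 1.293, -0.42] p [0.6078, -0.0542, 0.0892] F [-1.6 -1.7  0.7] T [-0.57  0.4   0.12] w 0.0113 59.5
[[-0.894 -0.01   0.449]
 [ 0.425  0.302  0.853]
 [-0.144  0.953 -0.265]]
tilt 17.6 yawoff -1.2 side-roll 0.1 under-foot s,z,lat mm [-11.2   0.7   1.5] cork-foot s,z [-7.6 12.2]
0.012 115.22181586059203
0.018 113.19472179194806
0.024 111.10178516389968
to [0.6019339  0.00362496 0.16936818]
rows 8 shift [0.0051, 0.062, 0.005] turn [0.0164, -0.0003, -0.0097] mm/row 12.5 deg/row 3.43
```

Call:
apply_moves:
  steps:
    - [[0.005,0.062,0.005],[0.0164,0,-0.0097],0]
    - [[0.005,0.062,0.005],[0.0164,0,-0.0097],0]
    - [[0.005,0.062,0.005],[0.0164,0,-0.0097],0]
    - [[0.005,0.062,0.005],[0.0164,0,-0.0097],0]
    - [[0.005,0.062,0.005],[0.0164,0,-0.0097],0]
    - [[0.005,0.062,0.005],[0.0164,0,-0.0097],0]
    - [[0.005,0.062,0.005],[0.0164,0,-0.0097],0]
    - [[0.005,0.062,0.005],[0.0164,0,-0.0097],0]

```text
clock: 10.25
eef_pos: [0.6014, 0.0036, 0.1691]
tool_rot: [0.072, 0.896, 0.374, 0.226]
ft_force: [-0.1, -0.1, -3.4]
grip_width: 0.0114
grasp_force: 59.1
```

```bash
python3 s.py; python3 b.py 75 5 5 8 0
```

```text
t 10.25 q [-0.365, 0.368, -0.374, 0.513, 0.864, -0.057] p [0.6014, 0.0036, 0.1691] F [-0.1 -0.1 -3.4] T [-1.12  0.7   0.04] w 0.0114 59.1
[[-0.887 -0.04   0.459]
 [ 0.299  0.709  0.638]
 [-0.351  0.704 -0.618]]
tilt 45.3 yawoff -1.1 side-roll -0.7 under-foot s,z,lat mm [-2.7  5.1 -2.1] cork-foot s,z [ 5.8 13.5]
0.012 115.22181586059203
0.018 113.19472179194806
0.024 111.10178516389968
to [0.59645264 0.09640491 0.21440579]
rows 8 shift [0.0035, 0.065, 0.0055] turn [0.0182, -0.0006, -0.0097] mm/row 13.1 deg/row 3.72
```

Call:
apply_moves:
  steps:
    - [[0.0035,0.065,0.0055],[0.018,-0.0006,-0.0097],0]
    - [[0.0035,0.065,0.0055],[0.018,-0.0006,-0.0097],0]
    - [[0.0035,0.065,0.0055],[0.018,-0.0006,-0.0097],0]
    - [[0.0035,0.065,0.0055],[0.018,-0.0006,-0.0097],0]
    - [[0.0035,0.065,0.0055],[0.018,-0.0006,-0.0097],0]
    - [[0.0035,0.065,0.0055],[0.018,-0.0006,-0.0097],0]
    - [[0.0035,0.065,0.0055],[0.018,-0.0006,-0.0097],0]
    - [[0.0035,0.065,0.0055],[0.018,-0.0006,-0.0097],0]

```text
clock: 10.92
eef_pos: [0.5956, 0.0964, 0.215]
tool_rot: [0.015, 0.958, 0.134, 0.254]
ft_force: [0.4, 0.3, -2.9]
grip_width: 0.0111
grasp_force: 59.0
```

```bash
python3 s.py; python3 b.py 94 6 2 8 0;  python3 -c "
from h import *
im,d=snap('scene','s3'); cv2.imwrite('pics/s3c.png',cv2.resize(im[110:280,280:500,::-1],None,fx=3.5,fy=3.5))"
```

```text
t 10.9167 q [0.055, 0.123, -0.402, 0.503, 0.224, 0.149] p [0.5956, 0.0964, 0.215] F [ 0.4  0.3 -2.9] T [-0.47  0.81 -0.  ] w 0.0111 59.0
[[-0.87  -0.039  0.491]
 [ 0.097  0.964  0.249]
 [-0.483  0.265 -0.835]]
tilt 74.7 yawoff -0.0 side-roll -0.1 under-foot s,z,lat mm [ 6.1  5.8 -0.8] cork-foot s,z [17.7  9. ]
0.012 115.22181586059203
0.018 113.19472179194806
0.024 111.10178516389968
to [0.59404413 0.15940896 0.2153908 ]
rows 8 shift [0.0018, 0.0393, 0.0042] turn [0.0117, 0.0, -0.0066] mm/row 7.9 deg/row 2.42
```

View pics/s3c.png

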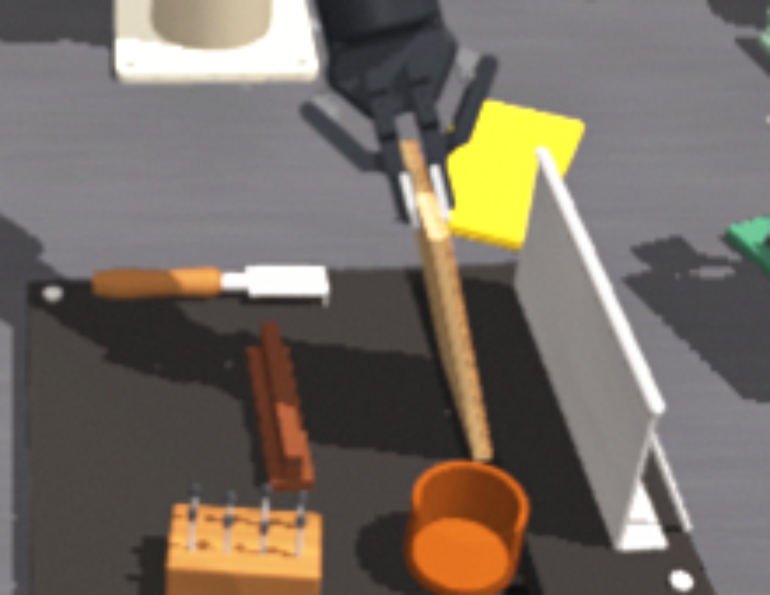

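The board is held at about 75° over the gutter (foot near crop (480,455)), and the bystanders are clear. I'll go on past vertical.

Call:
apply_moves:
  steps:
    - [[0.002,0.039,0.004],[0.0117,0,-0.0066],0]
    - [[0.002,0.039,0.004],[0.0117,0,-0.0066],0]
    - [[0.002,0.039,0.004],[0.0117,0,-0.0066],0]
    - [[0.002,0.039,0.004],[0.0117,0,-0.0066],0]
    - [[0.002,0.039,0.004],[0.0117,0,-0.0066],0]
    - [[0.002,0.039,0.004],[0.0117,0,-0.0066],0]
    - [[0.002,0.039,0.004],[0.0117,0,-0.0066],0]
    - [[0.002,0.039,0.004],[0.0117,0,-0.0066],0]

```text
clock: 11.63
eef_pos: [0.5935, 0.1589, 0.2147]
tool_rot: [-0.027, 0.965, -0.028, 0.259]
ft_force: [-0.4, 0.7, -3.1]
grip_width: 0.0109
grasp_force: 59.1
```

```bash
python3 s.py; python3 b.py 98 6 -9 8 0; python3 -c "
from b import *
im,d=snap('top','t3'); W=cloud('top',d)
P=W[150:205,190:240].reshape(-1,3)
# ply/cork points by color for the board plane
c=im[150:205,190:240].reshape(-1,3).astype(int); m=(c[:,0]-c[:,2]>50)&(P[:,2]>.03)
Q=P[m]; print(m.sum())
s=(Q-[.6,.1345,.026])@ax
for lo in np.arange(.03,.24,.02):
    k=(Q[:,2]>lo)&(Q[:,2]<lo+.02)
    if k.sum()>3: print(round(lo,2),k.sum(),np.round(np.percentile(s[k],[5,50,95])*1e3,1),np.round(np.percentile(Q[k,0],[2,98]),3))
"
```

```text
t 11.6333 q [0.362, 0.17, -0.313, 0.604, -0.216, 0.252] p [0.5935, 0.1589, 0.2147] F [-0.4  0.7 -3.1] T [ 0.05  0.75 -0.08] w 0.0109 59.1
[[-0.865 -0.038  0.501]
 [-0.067  0.997 -0.04 ]
 [-0.498 -0.068 -0.865]]
tilt 93.9 yawoff -0.1 side-roll -0.0 under-foot s,z,lat mm [ 5.8  1.3 -0.8] cork-foot s,z [17.8  0.5]
0.012 115.22181586059203
0.018 113.19472179194806
0.024 111.10178516389968
to [0.59354657 0.1724246  0.2026007 ]
rows 8 shift [0.0031, 0.0092, 0.006] turn [0.0025, -0.0, -0.0014] mm/row 2.3 deg/row 0.51
359
0.03 9 [ 6.4  7.4 83.6] [0.538 0.659]
0.05 28 [ 7.1  8.2 82.4] [0.541 0.661]
0.07 25 [ 8.4  9.7 10.3] [0.537 0.636]
0.09 19 [ 9.9 11.2 12. ] [0.541 0.638]
0.11 26 [11.5 12.3 13.3] [0.537 0.633]
0.13 31 [13.  13.9 14.9] [0.537 0.639]
0.15 35 [13.9 15.2 16.7] [0.536 0.632]
0.17 29 [15.5 16.7 17.9] [0.536 0.635]
0.19 26 [16.9 18.1 19.2] [0.536 0.632]
0.21 125 [18.9 24.8 31.2] [0.537 0.635]
0.23 4 [17.5 19.6 21.3] [0.591 0.598]
```

Call:
apply_moves:
  steps:
    - [[0.003,0.009,0.006],[0.0025,0,-0.0014],0]
    - [[0.003,0.009,0.006],[0.0025,0,-0.0014],0]
    - [[0.003,0.009,0.006],[0.0025,0,-0.0014],0]
    - [[0.003,0.009,0.006],[0.0025,0,-0.0014],0]
    - [[0.003,0.009,0.006],[0.0025,0,-0.0014],0]
    - [[0.003,0.009,0.006],[0.0025,0,-0.0014],0]
    - [[0.003,0.009,0.006],[0.0025,0,-0.0014],0]
    - [[0.003,0.009,0.006],[0.0025,0,-0.0014],0]

```text
clock: 12.35
eef_pos: [0.5952, 0.1721, 0.2041]
tool_rot: [-0.035, 0.963, -0.062, 0.261]
ft_force: [-0.8, 0.3, 1.6]
grip_width: 0.0109
grasp_force: 59.7
```

```bash
python3 s.py; python3 b.py 109 6.5 -8 8 0
```

```text
t 12.35 q [0.42, 0.209, -0.298, 0.608, -0.304, 0.275] p [0.5952, 0.1721, 0.2041] F [-0.8  0.3  1.6] T [ 0.06  0.55 -0.02] w 0.0109 59.7
[[-0.862 -0.036  0.506]
 [-0.101  0.99  -0.101]
 [-0.497 -0.138 -0.856]]
tilt 97.9 yawoff 0.1 side-roll 0.1 under-foot s,z,lat mm [ 5.8 -7.6  2. ] cork-foot s,z [17.7 -9.2]
0.012 115.22181586059203
0.018 113.19472179194806
0.024 111.10178516389968
to [0.5921972  0.20772253 0.19405743]
rows 8 shift [0.0015, 0.0232, 0.0005] turn [0.0066, 0.0001, -0.0039] mm/row 4.6 deg/row 1.38
```

Contact came about 4 mm higher than expected, which fits the foot reaching the gutter floor with a 4.5 mm grasp offset along the board. I'll correct the model and lean from there.

```bash
sed -i 's/\.190\*bx/.1945*bx/; s/-\.2\*bx/-.2045*bx/' b.py; python3 b.py 107 6 -9.2 8 0
```

```text
tilt 97.9 yawoff 0.1 side-roll 0.1 under-foot s,z,lat mm [  5.2 -12.    2. ] cork-foot s,z [ 17.  -13.7]
0.012 115.22181586059203
0.018 113.19472179194806
0.024 111.10178516389968
to [0.59240232 0.20235701 0.19939068]
rows 8 shift [0.0004, 0.0192, -0.0014] turn [0.0054, 0.0001, -0.0032] mm/row 3.8 deg/row 1.13
```

Call:
apply_moves:
  steps:
    - [[0.0004,0.019,-0.0014],[0.0054,0,-0.0032],0]
    - [[0.0004,0.019,-0.0014],[0.0054,0,-0.0032],0]
    - [[0.0004,0.019,-0.0014],[0.0054,0,-0.0032],0]
    - [[0.0004,0.019,-0.0014],[0.0054,0,-0.0032],0]
    - [[0.0004,0.019,-0.0014],[0.0054,0,-0.0032],0]
    - [[0.0004,0.019,-0.0014],[0.0054,0,-0.0032],0]
    - [[0.0004,0.019,-0.0014],[0.0054,0,-0.0032],0]
    - [[0.0004,0.019,-0.0014],[0.0054,0,-0.0032],0]

```text
clock: 13.02
eef_pos: [0.5918, 0.2026, 0.1989]
tool_rot: [-0.057, 0.954, -0.138, 0.259]
ft_force: [-0.0, 0.2, -2.1]
grip_width: 0.0107
grasp_force: 59.1
```

```bash
python3 s.py; python3 b.py 111 6 -8.5 8 0; python3 -c "
from h import *
im,d=snap('scene','s4'); cv2.imwrite('pics/s4c.png',cv2.resize(im[110:280,280:500,::-1],None,fx=3.5,fy=3.5))"
```

```text
t 13.0167 q [0.544, 0.285, -0.222, 0.699, -0.483, 0.334] p [0.5918, 0.2026, 0.1989] F [-0.   0.2 -2.1] T [0.46 0.79 0.03] w 0.0107 59.1
[[-0.859 -0.037  0.51 ]
 [-0.18   0.955 -0.234]
 [-0.479 -0.293 -0.828]]
tilt 107.1 yawoff 0.1 side-roll -0.0 under-foot s,z,lat mm [ 6.1 -9.7 -0.4] cork-foot s,z [ 17.5 -13.2]
0.012 115.22181586059203
0.018 113.19472179194806
0.024 111.10178516389968
to [0.59192155 0.21493344 0.19531418]
rows 8 shift [-0.0005, 0.008, -0.0002] turn [0.0024, 0.0, -0.0014] mm/row 1.6 deg/row 0.49
```

View pics/s4c.png

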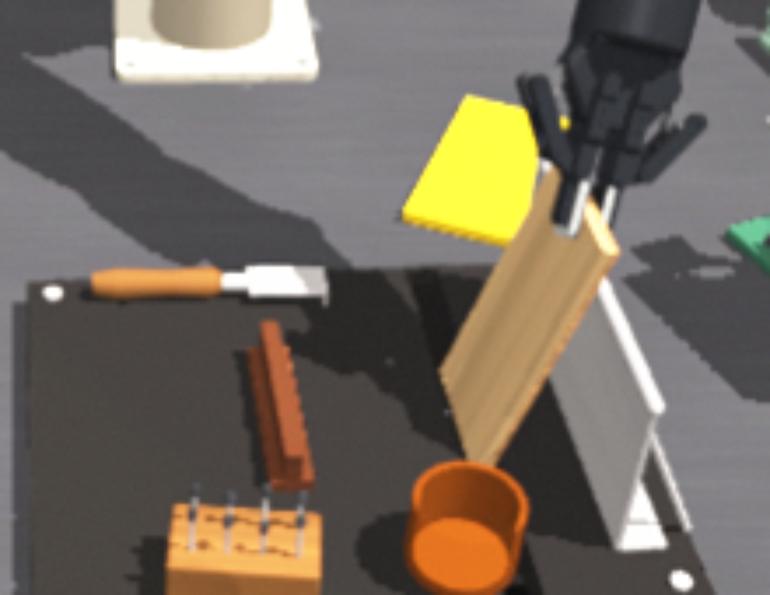

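The foot is in the gutter and the board has tipped past vertical, with its top just short of the rolled edge near crop (605,260). I'll ease it over in small steps and watch the force.

Call:
apply_moves:
  steps:
    - [[-0.0005,0.008,0],[0.0024,0,-0.0014],0]
    - [[-0.0005,0.008,0],[0.0024,0,-0.0014],0]
    - [[-0.0005,0.008,0],[0.0024,0,-0.0014],0]
    - [[-0.0005,0.008,0],[0.0024,0,-0.0014],0]
    - [[-0.0005,0.008,0],[0.0024,0,-0.0014],0]
    - [[-0.0005,0.008,0],[0.0024,0,-0.0014],0]
    - [[-0.0005,0.008,0],[0.0024,0,-0.0014],0]
    - [[-0.0005,0.008,0],[0.0024,0,-0.0014],0]

```text
clock: 13.73
eef_pos: [0.5923, 0.2143, 0.1954]
tool_rot: [-0.065, 0.949, -0.171, 0.258]
ft_force: [-0.3, 1.0, -2.7]
grip_width: 0.0107
grasp_force: 59.1
```

```bash
python3 s.py; python3 b.py 114 6 -8.2 8 0
```

```text
t 13.7333 q [0.589, 0.328, -0.183, 0.743, -0.554, 0.36] p [0.5923, 0.2143, 0.1954] F [-0.3  1.  -2.7] T [ 0.54  0.76 -0.02] w 0.0107 59.1
[[-0.858 -0.036  0.513]
 [-0.213  0.933 -0.291]
 [-0.468 -0.358 -0.808]]
tilt 111.0 yawoff 0.1 side-roll -0.0 under-foot s,z,lat mm [ 5.4 -8.4  0.6] cork-foot s,z [ 16.6 -12.7]
0.012 115.22181586059203
0.018 113.19472179194806
0.024 111.10178516389968
to [0.59156996 0.22413044 0.19146186]
rows 8 shift [0.0002, 0.0066, -0.0001] turn [0.0018, 0.0, -0.001] mm/row 1.3 deg/row 0.38
```

Call:
apply_moves:
  steps:
    - [[0,0.0066,0],[0.0018,0,-0.001],0]
    - [[0,0.0066,0],[0.0018,0,-0.001],0]
    - [[0,0.0066,0],[0.0018,0,-0.001],0]
    - [[0,0.0066,0],[0.0018,0,-0.001],0]
    - [[0,0,0],[0,0,0],0]
    - [[0,0,0],[0,0,0],0]
    - [[0,0,0],[0,0,0],0]
    - [[0,0,0],[0,0,0],0]

```text
clock: 14.4
eef_pos: [0.5921, 0.2191, 0.1936]
tool_rot: [-0.068, 0.946, -0.183, 0.258]
ft_force: [0.5, 0.3, -3.0]
grip_width: 0.0107
grasp_force: 59.1
```

Call:
apply_moves:
  steps:
    - [[0,0.0066,0],[0.0018,0,-0.001],0]
    - [[0,0.0066,0],[0.0018,0,-0.001],0]
    - [[0,0,0],[0,0,0],0]
    - [[0,0,0],[0,0,0],0]
    - [[0,0,0],[0,0,0],0]
    - [[0,0,0],[0,0,0],0]
    - [[0,0,0],[0,0,0],0]
    - [[0,0,0],[0,0,0],0]

```text
clock: 15.07
eef_pos: [0.592, 0.2215, 0.1925]
tool_rot: [-0.07, 0.945, -0.189, 0.258]
ft_force: [-0.1, 0.4, -3.7]
grip_width: 0.0108
grasp_force: 59.1
```

```bash
python3 s.py; python3 b.py 114 6 -8.2 8 0
```

```text
t 15.0667 q [0.614, 0.354, -0.161, 0.769, -0.593, 0.378] p [0.592, 0.2215, 0.1925] F [-0.1  0.4 -3.7] T [0.65 0.75 0.02] w 0.0108 59.1
[[-0.857 -0.035  0.514]
 [-0.23   0.919 -0.321]
 [-0.461 -0.393 -0.796]]
tilt 113.2 yawoff 0.1 side-roll 0.0 under-foot s,z,lat mm [ 5.9 -8.4  0.5] cork-foot s,z [ 17.  -13.1]
0.012 115.22181586059203
0.018 113.19472179194806
0.024 111.10178516389968
to [0.59156996 0.22413044 0.19146186]
rows 8 shift [0.0001, 0.0018, -0.0001] turn [0.0005, 0.0, -0.0003] mm/row 0.4 deg/row 0.10
```

Call:
apply_moves:
  steps:
    - [[0,0.0066,0],[0.0018,0,-0.001],0]
    - [[0,0.0066,0],[0.0018,0,-0.001],0]
    - [[0,0,0],[0,0,0],0]
    - [[0,0,0],[0,0,0],0]
    - [[0,0,0],[0,0,0],0]
    - [[0,0,0],[0,0,0],0]
    - [[0,0,0],[0,0,0],0]
    - [[0,0,0],[0,0,0],0]

```text
clock: 15.73
eef_pos: [0.5919, 0.2237, 0.1916]
tool_rot: [-0.071, 0.944, -0.196, 0.258]
ft_force: [-1.5, -3.1, 0.1]
grip_width: 0.0113
grasp_force: 59.3
```

```bash
python3 s.py; python3 b.py 115 5.5 -8.2 8 0; python3 -c "
from b import *
im,d=snap('top','t4'); W=cloud('top',d)
P=W[140:210,180:245].reshape(-1,3)
c=im[140:210,180:245].reshape(-1,3).astype(int); m=(c[:,0]-c[:,2]>30)&(P[:,2]>.03)
Q=P[m]; s=(Q-[.6,.1345,.026])@ax; k=(Q[:,2]<.17)&(s<70)
print(k.sum(),np.polyfit(Q[k,2]-.026,s[k],1), 90+np.degrees(np.arctan(np.polyfit(Q[k,2],s[k],1)[0])))
P=W[100:150,178:200].reshape(-1,3);P=P[(P[:,2]>.15)&(P[:,2]<.17)];print('guard top s',np.percentile((P-[.6,.1345,.026])@ax,[5,50,95])*1e3,P[:,2].max())
cv2.imwrite('pics/t4c.png',cv2.resize(im[90:260,150:350,::-1],None,fx=3.5,fy=3.5))"
```

```text
t 15.7333 q [0.622, 0.363, -0.153, 0.778, -0.606, 0.384] p [0.5919, 0.2237, 0.1916] F [-1.5 -3.1  0.1] T [-0.06  0.6  -0.37] w 0.0113 59.3
[[-0.857 -0.034  0.514]
 [-0.235  0.913 -0.332]
 [-0.458 -0.406 -0.791]]
tilt 113.9 yawoff 0.1 side-roll 0.1 under-foot s,z,lat mm [ 5.7 -8.1  0.6] cork-foot s,z [ 16.7 -13. ]
0.012 115.22181586059203
0.018 113.19472179194806
0.024 111.10178516389968
to [0.59147378 0.22664665 0.18997138]
rows 8 shift [0.0003, 0.0021, 0.0] turn [0.0006, 0.0001, -0.0004] mm/row 0.4 deg/row 0.13
1842 [0.46166736 0.00806704] 114.78122890562145
guard top s [79.91093535 83.41790455 88.2711376 ] 0.1595357610355622
```

View pics/t4c.png

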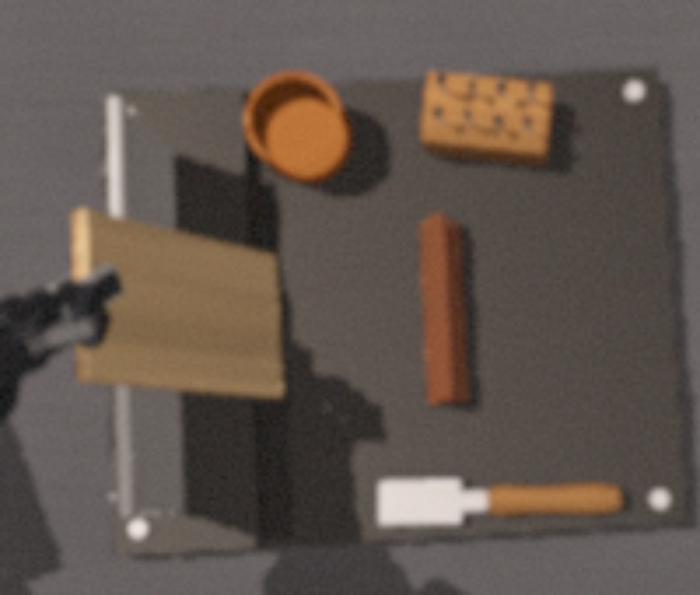

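The guard now carries contact: the wrist force shifted to −3 N in y and +3.7 N in z, and the tilt is about 114°. In the top view the board overlaps the roll at crop (115,210–390), the bystanders haven't moved, and the foot is in the gutter. I'll lower it 1 mm along the board to seat the foot, then release gently.

Call:
apply_moves:
  steps:
    - [[0.0012,0,0.0022],[0,0,0],0]
    - [[0.0012,0,0.0022],[0,0,0],0]
    - [[0,0,0],[0,0,0],0]
    - [[0,0,0],[0,0,0],0]
    - [[0,0,0],[0,0,0],0]
    - [[0,0,0],[0,0,0],0]
    - [[0,0,0],[0,0,0],0]
    - [[0,0,0],[0,0,0],0]

```text
clock: 16.45
eef_pos: [0.5922, 0.2235, 0.191]
tool_rot: [-0.071, 0.943, -0.195, 0.258]
ft_force: [0.1, -3.5, 2.8]
grip_width: 0.011
grasp_force: 59.6
```

```bash
python3 s.py; python3 b.py
```

```text
t 16.45 q [0.622, 0.363, -0.155, 0.775, -0.606, 0.384] p [0.5922, 0.2235, 0.191] F [ 0.1 -3.5  2.8] T [-0.54  0.22 -0.49] w 0.011 59.6
[[-0.857 -0.034  0.515]
 [-0.235  0.914 -0.332]
 [-0.459 -0.405 -0.79 ]]
tilt 113.9 yawoff 0.1 side-roll 0.1 under-foot s,z,lat mm [ 5.6 -8.8  1. ] cork-foot s,z [ 16.6 -13.6]
0.012 115.22181586059203
0.018 113.19472179194806
0.024 111.10178516389968
```

Call:
apply_moves:
  steps:
    - [[0,0,0],[0,0,0],0.13]
    - [[0,0,0],[0,0,0],0.15]
    - [[0,0,0],[0,0,0],0.18]
    - [[0,0,0],[0,0,0],0.22]
    - [[0,0,0],[0,0,0],0.26]
    - [[0,0,0],[0,0,0],0.3]
    - [[0,0,0],[0,0,0],0.3]
    - [[0,0,0],[0,0,0],0.3]

```text
clock: 17.12
eef_pos: [0.5918, 0.2239, 0.1903]
tool_rot: [-0.072, 0.944, -0.195, 0.257]
ft_force: [-0.8, -0.6, -0.3]
grip_width: 0.0256
grasp_force: 0.0
```

```bash
python3 s.py; python3 -c "
from h import *
im,d=snap('scene','s5'); cv2.imwrite('pics/s5c.png',cv2.resize(im[110:280,280:500,::-1],None,fx=3.5,fy=3.5))"
```

```text
t 17.1167 q [0.622, 0.364, -0.155, 0.775, -0.605, 0.384] p [0.5918, 0.2239, 0.1903] F [-0.8 -0.6 -0.3] T [ 0.32  0.46 -0.01] w 0.0256 0.0
[[-0.857 -0.035  0.514]
 [-0.236  0.914 -0.331]
 [-0.458 -0.405 -0.791]]
```

View pics/s5c.png

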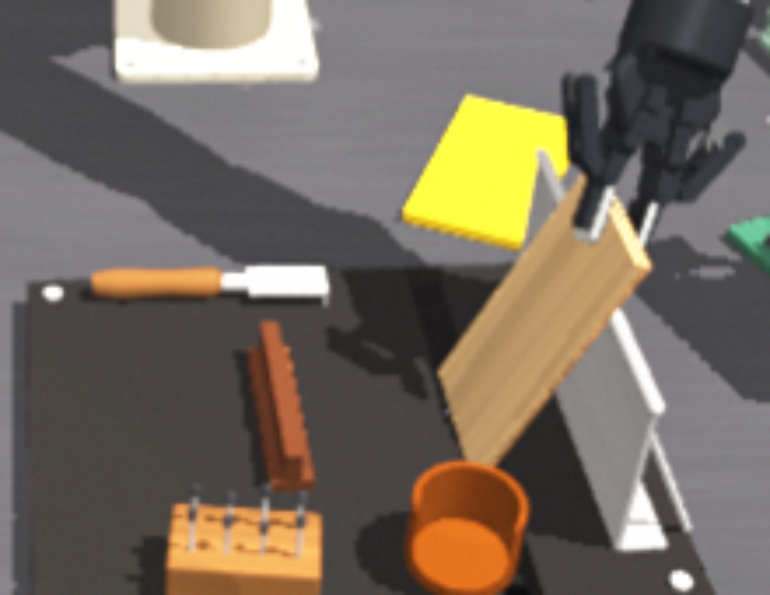

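The fingers are free of the board, and it leans on the rolled edge with its foot in the gutter. Retreating along the tool axis.

Call:
apply_moves:
  steps:
    - [[0,0,-0.02],[0,0,0],0.3]
    - [[0,0,-0.04],[0,0,0],0.3]
    - [[0,0,-0.06],[0,0,0],0.3]
    - [[0,0,-0.08],[0,0,0],0.3]
    - [[0,0,-0.1],[0,0,0],0.3]
    - [[0,0,-0.1],[0,0,0],0.3]
    - [[0,0,-0.08],[0,0,0],0.3]
    - [[0,0,0],[0,0,0],0.3]

```text
clock: 17.83
eef_pos: [0.5427, 0.2577, 0.2706]
tool_rot: [-0.072, 0.943, -0.193, 0.26]
ft_force: [0.7, 0.0, 0.4]
grip_width: 0.0258
grasp_force: 0.0
```

```bash
python3 s.py; python3 -c "
from b import *
snap('scene','s6'); im,d=snap('top','t6'); W=cloud('top',d)
P=W[140:210,180:245].reshape(-1,3)
c=im[140:210,180:245].reshape(-1,3).astype(int); m=(c[:,0]-c[:,2]>30)&(P[:,2]>.03)
Q=P[m]; s=(Q-[.6,.1345,.026])@ax; k=(Q[:,2]<.17)&(s<70)
f=np.polyfit(Q[k,2]-.026,s[k],1);print(f,90+np.degrees(np.arctan(f[0])),Q[:,2].max())
a=cv2.imread('pics/s6.png')[100:280,270:500]; cv2.imwrite('pics/s6c.png',cv2.resize(a,None,fx=3,fy=3))"
```

```text
t 17.8333 q [0.728, 0.275, -0.056, 1.029, -0.63, 0.508] p [0.5427, 0.2577, 0.2706] F [0.7 0.  0.4] T [0.32 0.43 0.01] w 0.0258 0.0
[[-0.854 -0.034  0.519]
 [-0.235  0.915 -0.327]
 [-0.463 -0.402 -0.79 ]]
[0.46619226 0.00740879] 114.99456869971051 0.19107926839758854
```

View pics/s6c.png

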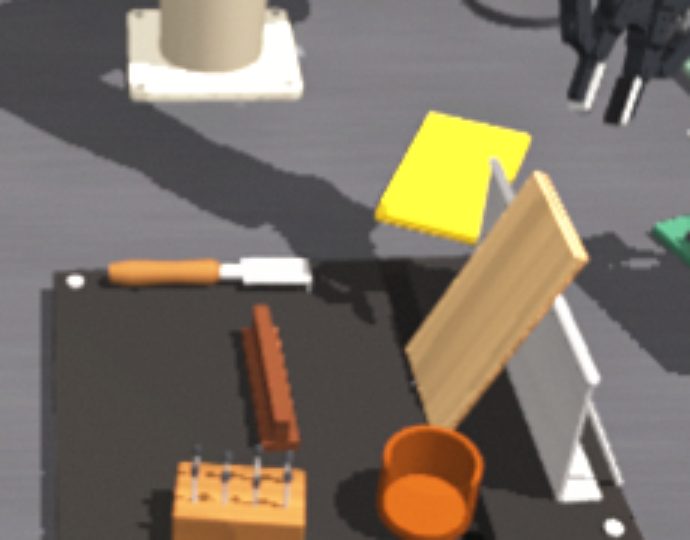

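The board now stands on its own at about 65°, with its top at z 0.19 m and its foot in the gutter. The bystanders haven't moved, so I'm handing in.

```bash
python3 -c "
from workcell import bot
print(bot.job_done())"
```

```text
the job is handed in; nothing more can be done
None
```

The board is leaning cork side against the guard's rolled top edge at about 65°, with its foot in the gutter; the bottle base, burr holder and scraper were not touched, and the job is handed in at about 18 s.

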